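# Hold a laminator's rollers apart with its release key

## Robot

A 6-joint arm with a two-finger parallel gripper is mounted at the origin on a cart in front of the work surface, level with it; the furniture and walls round the work are solid. World frame = base frame: x ahead of the robot, y to its left, z up, the work surface at z = 0. Lengths are in mm, angles in degrees, forces in N, time in s.
With the tool pointing down it reaches from about 350 to 875 mm from the base axis. Payload 4.2 kg.
Tool frame: the origin (TCP) lies on the mounting face of the last link; the fingertips stand r.tip_extent ahead of it and the grasp point (between the pads) lies 164 mm ahead of it (r.tip_extent is the distance from the TCP to the fingertips, in mm); z points along the fingers, y is the direction in which the jaws open and shut (so a half turn about z gives the same grasp; the last joint's range is limited). The gripper opens to 87 mm and grips with 3 to 60 N. Pads are 19 mm wide; open, the fingers measure 117 mm over their backs; the gripper's body (75 mm by 190 mm) begins 51 mm behind the grasp point.
Start: joints at [-55.944, 22.042, 0.453, 0, -68.411, -14.817], TCP at [205.968, -590.065, 404.75] pointing down, gripper open.
Joint ranges: [-179.83, 179.83], [-69.29, 118.12], [-61.27, 80.66], [-181.25, 117.63], [-171.15, -9.14], [-177.46, 177.46]. Speed limits (degrees/s): [159.86, 159.86, 180, 180, 180, 180].

## Interface

Orientations are given as a 3x3 rotation matrix whose columns are the frame's x, y, z axes.
In Python, from workcell import r, vision gives the robot as it stands.
- The arm moves only by the tool apply_moves, never from a script. Its argument "deltas" is a list of rows, each a list of 3 entries, a list of its own where there are three numbers: the closure, from 0 (fully open) to 1 (shut), then the shift along the tool's x, y, z in m, then the turn, a rotation vector about the tool's x, y, z in rad. In form: [[hand, [dx, dy, dz], [wx, wy, wz]], ...]. A call has 1 to 8 rows; each row shifts and turns the pose as measured when the row begins, along the tool's axes as they then stand; what a row does not reach is not made up. A row lasts 1/8 s, in which the tool goes at most 62.5 mm and 10.7 degrees, less where a joint would pass 70% of its speed; a pose out of reach is approached as far as the arm can. A call is refused whole if a number of a shift passes 0.0625 or a number of a turn 0.188, either way. A call with a gripper value outside its range is refused whole. The fingers move at their own pace and stop on an object; "force" is the grip in N (left out, the last holds). Time passes only in rows, so rows that do not move let the fingers close. It gives the time, the measured TCP pose, the force and the opening at its end, in the units of the state.
- r.observe(): the state, without advancing time (a new reading comes with each control period).
- vision.capture(name): name is "scene" or "top"; returns the picture (400x640x3 uint8, blue, green, red); there is no depth.
- vision.camera_params(name): a dict with "mtx" (3x3 intrinsics, pixels), "cam_to_world" (4x4, takes a point from camera to world coordinates). Camera axes: x right, y down, z forward; pixel columns grow to the right and rows downward; lengths in mm; the calibration is good to about 2 mm. A picture is of the moment at which its call begins. camera_params takes no time and is no camera call.
- r.close_job(): hands the job in, once; it reports no verdict.
Trained networks look in the newest picture that a camera, given by its name, has taken for a name from the list of things; names that differ only in an ending like _2 or _b are one class to them, and where a whole thing is asked for, a point or a joint stands for the part that bears it (a point fixed in the world has none). Each returns a list of dicts, best first, with "conf" (0 to 1); they miss things now and then, are a little off and sometimes report something else, mostly with a low value. They report only what shows in the picture. A call takes as long as a camera call. They do not tell look-alikes from the thing itself.
- vision.silhouettes(camera, target): "pixels" (400x640 bool, what is visible of it) and "centre" ([column, row] in pixels, amid what is visible of it).
The state is a dict: "clock": time; "joint_pos": joint angles; "joint_vel": joint speeds; "joint_efforts": joint torques, N m; "ee_pos": TCP position; "tool_rot": TCP orientation; "contact_force": force on the tool from outside, world axes, zero at the start; "ft_torque": the same for the moment, N m; "opening": opening from 0.0 (shut) to 1.0 (fully open).
Only numpy, scipy, OpenCV 4.12 (cv2) and the standard library are available. Lean on these libraries where they do the work, as an engineer would, in place of code of your own. Each camera call takes 0.05 s, during which the arm holds its last target. There are 200 camera calls.

## Task

A sheet is stuck in the laminator and its rollers must be kept apart: take the release key (the stem with the bar grip) out of its wooden stand, pass its stem down through the steel guide eyelet on the laminator, turn it so that its D-shaped socket matches the D-shaped spindle underneath, and push it fully onto the spindle. Then press the spindle down to its stop against the spring and finish there, still gripping the key and keeping it pressed. Leave the other things on the desk where they are.

Things in the scene. Friction and masses are not known exactly. Their poses are not given: they have to be found in the camera images.
- release_key: the release key, loose, 120 g, 102 mm high: steel stem 24 mm across (0 to 62 mm), black skirt 44 mm across (62 to 70 mm) with a pointer nib on its -x side (to 30 mm from the axis), bar grip on top. In the stem's lower end a D socket 22 mm deep, 13.6 mm across, its flat on the -x side 3.4 mm from the axis. Origin: centre of the lower end, z up the stem. It stands in the stand, 8 mm over the desk
- key_grip (a point): a point in the key's black bar grip, on the axis, 90 mm above the key's lower end; axes as the key's. The bar is 44 mm long (x), 16 mm wide (y: pinch it across this), 32 mm high (70 to 102 mm over the lower end)
- key_stand: fixed dark wooden block 64x64x30 mm with a round hole 27 mm across and 22 mm deep in the middle of its top, in which the release key stands. Origin: centre of its underside
- laminator: fixed grey desktop laminator, 150 mm deep (x), 280 mm wide (y), 50 mm high, its feed slot to -x. Origin: centre of its underside. The release spindle and the eyelet stand on its top, at x -20 mm, y -70 mm; the eyelet's steel post (30 mm wide) stands 72 mm behind them (+x) and rises to 111 mm
- eyelet (a point): centre of the guide eyelet's hole at its upper face, 112 mm above the desk: a fixed level steel ring 41 mm across and 7 mm thick, with a round hole 28 mm across. The spindle stands straight below, on the same vertical axis
- spindle_tip (a point): centre of the top of the release spindle, a D-shaped steel shaft 12 mm across, flat on this frame's -x side 2.6 mm from the axis; top 2.5 mm tapered. 88 mm above the desk (24 mm below the eyelet's upper face) when not pressed; it sinks with the spindle. z up. The key goes on only with its x axis along this x axis within about 0.12 rad; fully on, its lower end is 22 mm below the tip
- dial (a joint): angle of the spindle and of the round black dial at its foot about the vertical, rad, relative to the laminator, positive anticlockwise from above. At 0 the flat faces the laminator's front (-x). The dial carries a pointer (to 37 mm from the axis) on the flat's side. Stiff: it takes 0.4 N m to turn, and turning it is not needed
- spindle (a joint): how far the spindle is pressed down, m: 0 at rest, 0.010 at its stop. Its spring pushes back with 4 N at the start and 10 N at the stop and lifts the spindle again when let go
- stapler: black desk stapler, 131x38x43 mm, loose, not part of the job. Origin: centre of its underside
- eraser: white eraser in a card sleeve, 20x45x11 mm, loose, not part of the job. Origin: centre of its underside
- small_jar: small glass jar with a steel lid, 58 mm across, 83 mm high, loose, not part of the job. Origin: centre of its underside
- handset: grey cordless handset, 148x46x25 mm, loose, not part of the job. Origin: centre of its underside
- sill_mug: white enamel mug with a handle, 84x112x82 mm, loose, not part of the job. Origin: centre of its underside
- desk_cup: small porcelain tea cup, 44 mm across, 28 mm high, loose, not part of the job. Origin: centre of its underside
Things that resemble listed ones, but are neither listed nor needed, are in the scene too. What is shaped like the release_key but green or pink is not meant.

How it is judged (in metres and radians):
On the way, in this order (a step that is already met when the one before it is completed fails the run):
1. the key's stem is through the eyelet (z of release_key in the frame of eyelet below -0.008 m and horizontal distance between release_key and eyelet below 0.005 m), for 0.1 s.
2. the key is seated on the D-shaped spindle (z of release_key in the frame of spindle_tip below -0.018 m and horizontal distance between release_key and spindle_tip below 0.003 m and angle between the x axis of release_key and the x axis of spindle_tip, either way round below 0.2 rad and angle between release_key's own z axis and vertical below 0.1 rad), for 0.1 s.
At the end, for the whole second after the job is handed in: The key is on the spindle (lower end 18 mm or more below the tip, within 3 mm of its axis and 0.2 rad of its turn, upright within 0.1 rad), still gripped (over 2 N) and at rest, and presses (over 3 N) the spindle down by at least 6.5 of its 10 mm (all of step 2 and value of joint spindle above 0.0065 m and contact force between the fingers and release_key above 2 N and contact force between release_key and laminator above 3 N and linear speed of release_key below 0.02 m/s); the arm keeps its last pose, push and grip.
It fails at once if another loose thing on the desk is moved by more than 40 mm (distance of any of stapler, eraser, small_jar, handset, sill_mug, desk_cup from where it was at the start of the episode above 0.04 m).
It also fails if it takes over 48 s, if anything falls off the work surface, if the arm or the gripper's body presses on something with over 40 N, if the wrist force passes 120 N, or if a joint passes its speed limit or range.

## Working session

There is one attempt and no reset: what is moved stays moved. The work goes in short steps, Python scripts to look and compute and a tool call to move; the robot and the scene stay as the last step left them, time stands still between calls to the robot, and variables do not carry over. Pictures are saved under pics/ and viewed, about 8 in all and at most 12, crops included, and the job is handed in when it is done.

Besides the shell and the picture viewer there is one more tool, called after "Emit:" as a command line: name --argument value ..., lists and objects as JSON in quotes. apply_moves: Moves the arm, as the interface text tells. Its arguments: {"type":"object","properties":{"deltas":{"type":"array"},"force":{"type":"number"}},"required":["deltas"]}

```bash
mkdir -p pics; ls; cat > h.py <<'E'
import numpy as np, cv2
from workcell import r, vision
def cam(n):
    p=vision.camera_params(n); return np.array(p["mtx"]),np.array(p["cam_to_world"])
def ray(n,px):
    K,T=cam(n); d=T[:3,:3]@np.linalg.solve(K,[px[0],px[1],1.]); return T[:3,3],d/np.linalg.norm(d)
def atz(n,px,z):
    o,d=ray(n,px); return o+d*(z-o[2])/d[2]
def proj(n,P):
    K,T=cam(n); q=K@(T[:3,:3].T@(np.array(P,float)-T[:3,3])); return q[:2]/q[2]
def tri(l):
    A=np.zeros((3,3));b=np.zeros(3)
    for n,px in l:
        o,d=ray(n,px);M=np.eye(3)-np.outer(d,d);A+=M;b+=M@o
    return np.linalg.solve(A,b)
E
python3 - <<'E'
from h import *
np.set_printoptions(suppress=True,precision=3)
for n in("scene","top"):
    im=vision.capture(n); cv2.imwrite(f"pics/{n}0.png",im); K,T=cam(n); print(n,K,T)
    for t in("release_key","key_stand","laminator","spindle_tip","eyelet"):
        try:
            for d in vision.silhouettes(n,t)[:4]:
                c=d["centre"];ys,xs=np.nonzero(d["pixels"]);print(n,t,round(d["conf"],2),c,xs.min(),xs.max(),ys.min(),ys.max(),atz(n,c,50))
        except Exception as e: print(t,e)
s=r.observe();print(s, r.tip_extent)
E
```

```text
pics
scene [[363.902   0.    316.722]
 [  0.    363.902 203.501]
 [  0.      0.      1.   ]] [[  -0.586   -0.345    0.733 -255.163]
 [  -0.81     0.273   -0.519  542.197]
 [  -0.021   -0.898   -0.44   542.987]
 [   0.       0.       0.       1.   ]]
scene release_key 0.94 [204.9, 257.7] 198 215 238 278 [493.979 342.243  50.   ]
scene release_key 0.77 [239.2, 236.7] 233 249 222 255 [532.488 235.183  50.   ]
scene release_key 0.57 [274.7, 227.7] 263 283 212 249 [516.173 137.657  50.   ]
scene release_key 0.53 [234.6, 217.2] 229 244 208 233 [641.035 198.866  50.   ]
scene laminator 0.9 [304.1, 195.4] 256 347 166 225 [640.111 -43.191  50.   ]
scene eyelet 0.9 [303.9, 197.3] 256 346 166 225 [628.504 -34.55   50.   ]
top [[422.317   0.    310.813]
 [  0.    422.317 198.704]
 [  0.      0.      1.   ]] [[  -0.024   -0.997    0.076  404.37 ]
 [  -1.       0.025    0.01   -22.458]
 [  -0.011   -0.076   -0.997 1129.908]
 [   0.       0.       0.       1.   ]]
top release_key 0.78 [219.0, 166.5] 210 229 153 171 [576.519 223.263  50.   ]
top release_key 0.7 [245.8, 191.9] 236 255 186 202 [508.79
[... 233 characters left out ...]
5.041  50.   ]
top spindle_tip 0.67 [206.2, 201.9] 200 217 190 210 [485.571 256.95   50.   ]
top eyelet 0.84 [324.7, 135.6] 268 380 99 172 [650.203 -52.087  50.   ]
{'clock': 0.6, 'joint_pos': array([-55.942,  22.041,   0.453,  -0.003, -68.41 , -14.817]), 'joint_vel': array([ 0.127, -0.094,  0.052, -0.077, -0.109, -0.002]), 'joint_efforts': array([  0.   , -39.021,  18.753,   4.223,   0.015,  -0.   ]), 'ee_pos': array([ 205.985, -590.054,  404.754]), 'tool_rot': array([[-0.944, -0.33 ,  0.   ],
       [-0.33 ,  0.944, -0.   ],
       [-0.   , -0.   , -1.   ]]), 'contact_force': array([-0.516,  0.163,  0.941]), 'ft_torque': array([-0.037, -0.006,  0.001]), 'opening': 0.9941158873729562} 182.2
```

```bash
python3 - <<'E'
import cv2,numpy as np
t=cv2.imread("pics/top0.png")[70:270,130:397]; cv2.imwrite("pics/a.png",cv2.resize(t,None,fx=3,fy=3,interpolation=cv2.INTER_CUBIC)[:600,:800])
s=cv2.imread("pics/scene0.png")[130:310,130:397]; cv2.imwrite("pics/b.png",cv2.resize(s,None,fx=3,fy=3,interpolation=cv2.INTER_CUBIC)[:600,:800])
E
```

```text
(no output)
```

View pics/a.png

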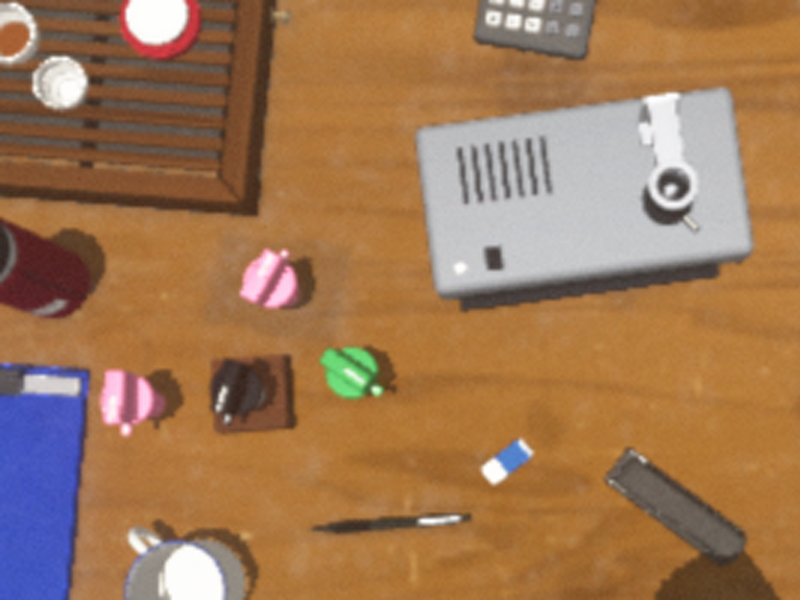

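View pics/b.png

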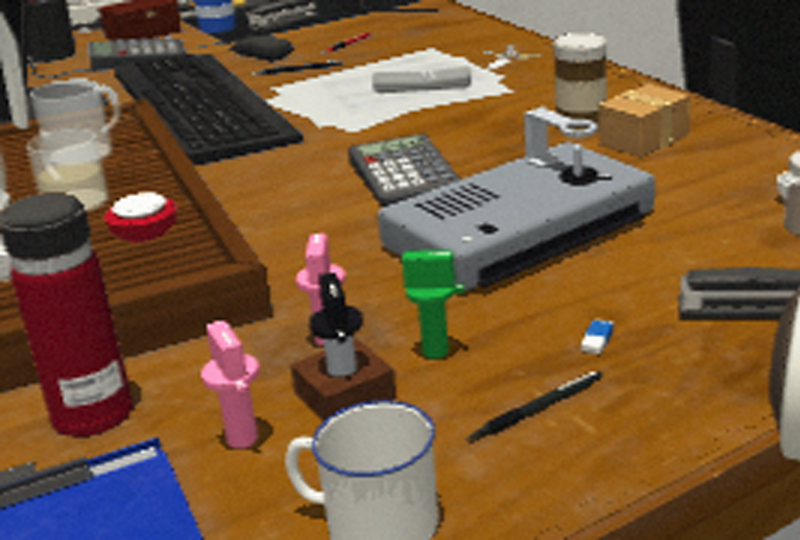

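```bash
python3 - <<'E'
import cv2,numpy as np
from h import *
t=cv2.imread("pics/top0.png"); s=cv2.imread("pics/scene0.png")
def z(im,cx,cy,w,h,f): return cv2.resize(im[cy-h:cy+h,cx-w:cx+w],None,fx=f,fy=f,interpolation=cv2.INTER_CUBIC)
# each 400x300, x10 : 40x30 px
A=z(t,212,200,20,15,10);B=z(t,354,135,20,15,10);C=z(s,240,240,20,15,10);D=z(s,322,183,20,15,10)
o=np.vstack([np.hstack([A,B]),np.hstack([C,D])]);print(o.shape)
g=np.clip((o/255.)**0.6*255,0,255).astype(np.uint8); cv2.imwrite("pics/c.png",g)
E
```

```text
(600, 800, 3)
```

View pics/c.png

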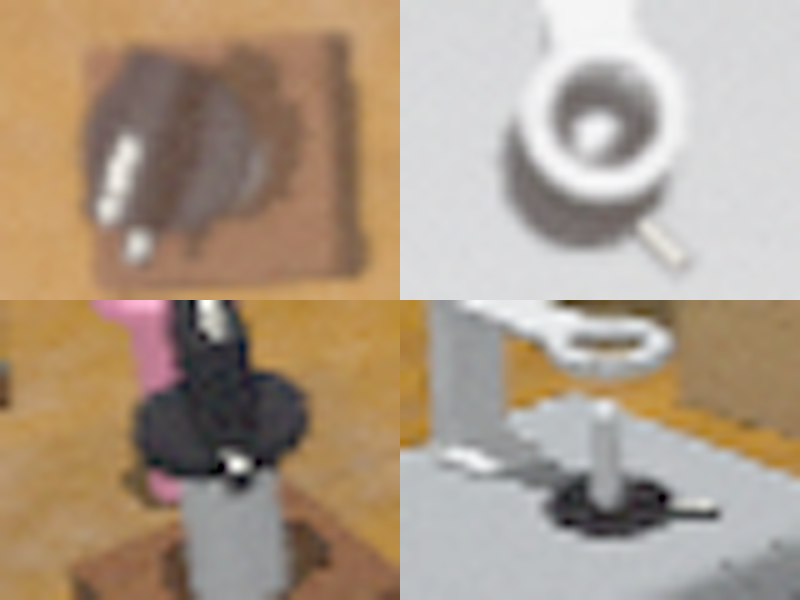

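```bash
python3 - <<'E'
from h import *
np.set_printoptions(suppress=True,precision=1)
st=atz("top",(212.75,200.25),30);print("stand top",st)
sk=atz("top",(209.55,199.05),78);print("skirt top",sk)
o,d=ray("scene",(243.15,246.5))
# horizontal offset of the axis from vertical plane of scene ray
n=np.array([-d[1],d[0]])/np.hypot(d[0],d[1]); print("off stand,skirt from scene plane",n@(st-o)[:2],n@(sk-o)[:2],n)
nt=tri([("top",(205.35,209.05)),("scene",(243.35,241.35))]);print("nib tri",nt, atz("top",(205.35,209.05),76),atz("scene",(243.35,241.35),76))
ey=atz("top",(353.8,131.3),112);print("eye top",ey, "scene", atz("scene",(302+20.75,168+3.75),112))
print("eye tri",tri([("top",(353.8,131.3)),("scene",(322.75,171.6))]))
tip=tri([("top",(334+19.0,120+12.8)),("scene",(321.85,178.2))]);print("tip tri",tip,atz("scene",(321.85,178.2),88),atz("top",(353,132.8),88))
pt=tri([("top",(362.05,146.05)),("scene",(333.2,188.5))]);print("ptr",pt,atz("top",(362.05,146.05),55),atz("scene",(333.2,188.5),55))
pb=atz("top",(334+24.5,120+23),55);print("ptr inner",pb)
# laminator front/right corners in the top crop a.png
f=lambda x,y:((x+.5)/3-.5+130,(y+.5)/3-.5+70)
for p in((418,130),(728,88),(752,240),(440,295)): print(p,atz("top",f(*p),50))
im=cv2.imread("pics/top0.png")
E
```

```text
stand top [491.  244.9  30. ]
skirt top [490.4 241.3  78. ]
off stand,skirt from scene plane 0.44669648671620377 -3.1542580447704527 [0.4 0.9]
nib tri [465.7 252.5  75.4] [465.7 252.5  76. ] [464.6 252.7  76. ]
eye top [ 644.8 -121.8  112. ] scene [ 642.4 -121.3  112. ]
eye tri [ 644.6 -122.2  111.7]
tip tri [ 647.2 -121.5   87.6] [ 647.  -120.5   88. ] [ 646.7 -122.    88. ]
ptr [ 619.9 -147.3   52.7] [ 619.2 -147.3   55. ] [ 616.  -143.9   55. ]
ptr inner [ 627.4 -138.4   55. ]
(418, 130) [713.9  91.5  50. ]
(728, 88) [ 743.6 -178.8   50. ]
(752, 240) [ 609.5 -194.7   50. ]
(440, 295) [568.7  75.   50. ]
```

```bash
cat >> h.py <<'E'
from scipy.spatial.transform import Rotation as Ro
def Ra(a):
    a=np.radians(a);c,s=np.cos(a),np.sin(a);return np.array([[c,s,0],[s,-c,0],[0,0,-1.]])
def plan(pos,a,hand,polar=False,step=50,turn=9,maxrows=8):
    """rows from the measured TCP to pos (mm) with tool-x yaw a, tool down"""
    s=r.observe();p0,R0=np.array(s["ee_pos"]),np.array(s["tool_rot"]);pos=np.array(pos,float)
    rv=Ro.from_matrix(R0.T@Ra(a)).as_rotvec()
    pol=lambda p:np.array([np.hypot(p[0],p[1]),np.arctan2(p[1],p[0]),p[2]])
    P=(lambda t:(lambda q:np.array([q[0]*np.cos(q[1]),q[0]*np.sin(q[1]),q[2]]))(pol(p0)*(1-t)+pol(pos)*t)) if polar else (lambda t:p0*(1-t)+pos*t)
    L=sum(np.linalg.norm(P((i+1)/50)-P(i/50)) for i in range(50))
    N=max(1,int(np.ceil(max(L/step,np.degrees(np.linalg.norm(rv))/turn))))
    print("N",N,"err",np.round(pos-p0,1),"turn",np.round(np.degrees(rv),2))
    rows=[]
    for i in range(N):
        R=R0@Ro.from_rotvec(rv*i/N).as_matrix(); d=R.T@(P((i+1)/N)-P(i/N))/1000
        rows.append([hand,[round(float(v),4) for v in d],[round(float(v),4) for v in rv/N]])
    for i in range(0,min(N,3*maxrows),maxrows): print(str(rows[i:i+maxrows]).replace(" ",""))
def st():
    s=r.observe();R=s["tool_rot"];print("t",round(s["clock"],2),"p",np.round(s["ee_pos"],1),"a",round(float(np.degrees(np.arctan2(R[1][0],R[0][0]))),2),"F",np.round(s["contact_force"],1),"M",np.round(s["ft_torque"],2),"op",round(s["opening"],3))
E
python3 - <<'E'
from h import *
print(atz("scene",(155,270),0))
plan([490.7,243.5,400],-21,0.3,polar=True,step=55,turn=9.5)
E
```

```text
[594.60369856 441.99575669   0.        ]
N 19 err [284.7 833.6  -4.8] turn [  -0.     -0.   -139.76]
[[0.3,[-0.0553,0.0065,0.0003],[-0.0,-0.0,-0.1284]],[0.3,[-0.0552,0.0044,0.0003],[-0.0,-0.0,-0.1284]],[0.3,[-0.055,0.0022,0.0003],[-0.0,-0.0,-0.1284]],[0.3,[-0.0546,0.0001,0.0003],[-0.0,-0.0,-0.1284]],[0.3,[-0.0542,-0.002,0.0003],[-0.0,-0.0,-0.1284]],[0.3,[-0.0538,-0.0041,0.0003],[-0.0,-0.0,-0.1284]],[0.3,[-0.0532,-0.0061,0.0003],[-0.0,-0.0,-0.1284]],[0.3,[-0.0526,-0.0081,0.0003],[-0.0,-0.0,-0.1284]]]
[[0.3,[-0.0519,-0.0101,0.0003],[-0.0,-0.0,-0.1284]],[0.3,[-0.0511,-0.012,0.0003],[-0.0,-0.0,-0.1284]],[0.3,[-0.0502,-0.0138,0.0003],[-0.0,-0.0,-0.1284]],[0.3,[-0.0493,-0.0157,0.0003],[-0.0,-0.0,-0.1284]],[0.3,[-0.0483,-0.0174,0.0003],[-0.0,-0.0,-0.1284]],[0.3,[-0.0473,-0.0191,0.0003],[-0.0,-0.0,-0.1284]],[0.3,[-0.0462,-0.0208,0.0003],[-0.0,-0.0,-0.1284]],[0.3,[-0.045,-0.0224,0.0003],[-0.0,-0.0,-0.1284]]]
[[0.3,[-0.0438,-0.024,0.0003],[-0.0,-0.0,-0.1284]],[0.3,[-0.0426,-0.0254,0.0003],[-0.0,-0.0,-0.1284]],[0.3,[-0.0412,-0.0269,0.0003],[-0.0,-0.0,-0.1284]]]
```

Emit:
apply_moves --deltas '[[0.3,[-0.055,0.0065,0],[0,0,-0.128]],[0.3,[-0.055,0.0045,0],[0,0,-0.128]],[0.3,[-0.055,0.002,0],[0,0,-0.128]],[0.3,[-0.055,0,0],[0,0,-0.128]],[0.3,[-0.054,-0.002,0],[0,0,-0.128]],[0.3,[-0.054,-0.004,0],[0,0,-0.128]],[0.3,[-0.053,-0.006,0],[0,0,-0.128]],[0.3,[-0.053,-0.008,0],[0,0,-0.128]]]' --force 25

```text
clock: 1.6
ee_pos: [517.7, -286.3, 404.4]
tool_rot: [[-0.184, -0.983, 0.001], [-0.983, 0.184, -0.002], [0.002, -0.002, -1.0]]
contact_force: [0.1, -1.0, 0.5]
opening: 0.7
```

```bash
python3 - <<'E'
from h import *
st();print(r.observe()["joint_pos"])
plan([490.7,243.5,400],-21,0.3,polar=True,step=55,turn=9.5)
E
```

```text
t 1.6 p [ 517.7 -286.3  404.4] a -100.6 F [ 0.1 -1.   0.5] M [-0.03 -0.02  0.03] op 0.7
[-13.24965387  18.77916078  -4.55746983   0.10754358 -66.5562032
   2.61016509]
N 11 err [-27.  529.8  -4.4] turn [-1.00e-02 -1.60e-01 -7.96e+01]
[[0.3,[-0.0509,-0.0103,0.0003],[-0.0,-0.0002,-0.1263]],[0.3,[-0.0501,-0.0121,0.0003],[-0.0,-0.0002,-0.1263]],[0.3,[-0.0493,-0.0139,0.0003],[-0.0,-0.0002,-0.1263]],[0.3,[-0.0484,-0.0157,0.0003],[-0.0,-0.0002,-0.1263]],[0.3,[-0.0474,-0.0174,0.0003],[-0.0,-0.0002,-0.1263]],[0.3,[-0.0464,-0.019,0.0003],[-0.0,-0.0002,-0.1263]],[0.3,[-0.0453,-0.0206,0.0004],[-0.0,-0.0002,-0.1263]],[0.3,[-0.0442,-0.0222,0.0004],[-0.0,-0.0002,-0.1263]]]
[[0.3,[-0.043,-0.0237,0.0004],[-0.0,-0.0002,-0.1263]],[0.3,[-0.0418,-0.0251,0.0004],[-0.0,-0.0002,-0.1263]],[0.3,[-0.0405,-0.0265,0.0004],[-0.0,-0.0002,-0.1263]]]
```

Tracking is good.

Emit:
apply_moves --deltas '[[0.3,[-0.051,-0.01,0],[0,0,-0.126]],[0.3,[-0.05,-0.012,0],[0,0,-0.126]],[0.3,[-0.049,-0.014,0],[0,0,-0.126]],[0.3,[-0.048,-0.016,0],[0,0,-0.126]],[0.3,[-0.047,-0.017,0],[0,0,-0.126]],[0.3,[-0.046,-0.019,0],[0,0,-0.126]],[0.3,[-0.045,-0.021,0],[0,0,-0.126]],[0.3,[-0.044,-0.022,0],[0,0,-0.126]]]'

```text
clock: 2.6
ee_pos: [545.6, 121.7, 404.0]
tool_rot: [[0.757, -0.653, 0.005], [-0.653, -0.757, -0.002], [0.005, -0.002, -1.0]]
contact_force: [1.0, -0.1, 0.2]
opening: 0.7
```

Emit:
apply_moves --deltas '[[0.3,[-0.043,-0.024,0],[0,0,-0.126]],[0.3,[-0.042,-0.025,0],[0,0,-0.126]],[0.3,[-0.04,-0.026,0],[0,0,-0.126]]]'

```text
clock: 2.98
ee_pos: [480.8, 257.7, 403.6]
tool_rot: [[0.949, -0.315, 0.007], [-0.315, -0.949, -0.002], [0.007, -0.001, -1.0]]
contact_force: [0.2, 1.1, 0.8]
opening: 0.701
```

```bash
python3 - <<'E'
from h import *
st();print(r.observe()["joint_pos"])
plan([490.7,243.0,310],-21,0.3)
E
```

```text
t 2.98 p [480.8 257.7 403.6] a -18.36 F [0.2 1.1 0.8] M [0.01 0.11 0.03] op 0.701
[ 45.30136911  14.29749336 -11.11809385   0.36833903 -64.38750388
  26.17795513]
N 2 err [  9.9 -14.7 -93.6] turn [-0.04 -0.38  2.64]
[[0.3,[0.0067,0.0054,0.0469],[-0.0003,-0.0034,0.023]],[0.3,[0.007,0.0053,0.0468],[-0.0003,-0.0034,0.023]]]
```

Emit:
apply_moves --deltas '[[0.3,[0.014,0.0107,0.02],[0,-0.006,0.046]],[0.3,[0,0,0.04],[0,0,0]],[0.3,[0,0,0.034],[0,0,0]],[0.3,[0,0,0],[0,0,0]]]'

```text
clock: 3.48
ee_pos: [489.4, 247.5, 309.4]
tool_rot: [[0.937, -0.351, 0.005], [-0.351, -0.937, 0.004], [0.003, -0.005, -1.0]]
contact_force: [-0.0, 0.6, 0.3]
opening: 0.698
```

```bash
python3 - <<'E'
from h import *
st()
plan([490.7,243.0,310],-21,0.3)
s=vision.capture("scene");t=vision.capture("top")
K,T=cam("scene")
ee=r.observe()["ee_pos"];print(proj("scene",[ee[0],ee[1],ee[2]-182]),proj("scene",[490.7,243,98]))
def z(im,cx,cy,w,h,f): return cv2.resize(im[cy-h:cy+h,cx-w:cx+w],None,fx=f,fy=f,interpolation=cv2.INTER_CUBIC)
g=(np.hstack([z(s,240,235,33,40,6),z(t,212,200,33,40,6)])/255.)**.6*255; cv2.imwrite("pics/d.png",g)
E
```

```text
t 3.48 p [489.4 247.5 309.4] a -20.53 F [-0.   0.6  0.3] M [-0.13  0.17  0.04] op 0.698
N 1 err [ 1.3 -4.5  0.6] turn [-0.29 -0.17  0.48]
[[0.3,[0.0028,0.0038,-0.0006],[-0.0051,-0.003,0.0083]]]
[237.91634356 217.03079483] [241.34672746 228.00182582][ WARN:0@4.246] global loadsave.cpp:1063 imwrite_ Unsupported depth image for selected encoder is fallbacked to CV_8U.
```

View pics/d.png

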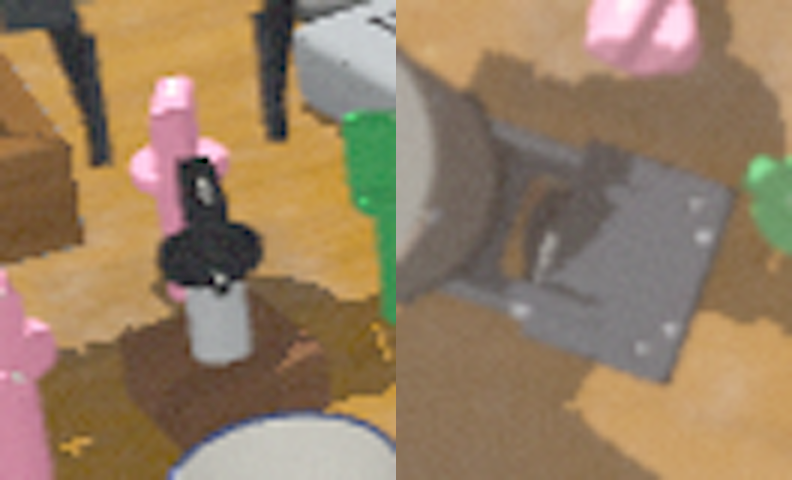

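Emit:
apply_moves --deltas '[[0.3,[0.0028,0.0038,0.006],[-0.005,-0.003,0.008]],[0.3,[0,0,0.02],[0,0,0]],[0.3,[0,0,0.02],[0,0,0]],[0.3,[0,0,0],[0,0,0]]]'

```text
clock: 4.08
ee_pos: [494.0, 244.0, 271.2]
tool_rot: [[0.933, -0.359, 0.015], [-0.359, -0.933, 0.011], [0.01, -0.016, -1.0]]
contact_force: [-0.3, -0.2, -0.3]
opening: 0.701
```

```bash
python3 - <<'E'
from h import *
st()
plan([490.7,243.0,263.5],-21,0.3)
E
```

```text
t 4.08 p [494.  244.  271.2] a -21.03 F [-0.3 -0.2 -0.3] M [-0.11  0.17 -0.02] op 0.701
N 1 err [-3.3 -1.  -7.7] turn [-0.91 -0.55 -0.03]
[[0.3,[-0.0028,0.0023,0.0077],[-0.0159,-0.0097,-0.0004]]]
```

Emit:
apply_moves --deltas '[[0.3,[-0.0028,0.0023,0.0077],[-0.016,-0.01,0]],[0.3,[0,0,0],[0,0,0]]]'

```text
clock: 4.32
ee_pos: [491.0, 243.1, 265.1]
tool_rot: [[0.933, -0.359, 0.001], [-0.359, -0.933, 0.001], [0.001, -0.002, -1.0]]
contact_force: [-0.4, 0.6, -1.6]
opening: 0.701
```

```bash
python3 - <<'E'
from h import *
st()
plan([490.7,243.0,263.5],-21,0.3)
E
```

```text
t 4.33 p [491.  243.1 265.1] a -21.03 F [-0.4  0.6 -1.6] M [-0.    0.12  0.03] op 0.701
N 1 err [-0.3 -0.1 -1.6] turn [-0.11 -0.05 -0.03]
[[0.3,[-0.0003,0.0002,0.0016],[-0.0019,-0.0008,-0.0006]]]
```

Emit:
apply_moves --deltas '[[0.3,[0,0,0.001],[-0.002,0,0]],[1,[0,0,0],[0,0,0]],[1,[0,0,0],[0,0,0]],[1,[0,0,0],[0,0,0]],[1,[0,0,0],[0,0,0]],[1,[0,0,0],[0,0,0]],[1,[0,0,0],[0,0,0]]]' --force 40

```text
clock: 5.2
ee_pos: [491.4, 243.4, 265.5]
tool_rot: [[0.934, -0.358, 0.003], [-0.358, -0.934, 0.001], [0.003, -0.002, -1.0]]
contact_force: [0.7, -0.7, 0.5]
opening: 0.182
```

```bash
python3 - <<'E'
from h import *
st()
plan([490.7,243.0,265],-21,1)
E
```

```text
t 5.2 p [491.4 243.4 265.5] a -21.01 F [ 0.7 -0.7  0.5] M [-0.04  0.1   0.04] op 0.182
N 1 err [-0.7 -0.4 -0.5] turn [-0.14 -0.14 -0.01]
[[1,[-0.0005,0.0006,0.0005],[-0.0024,-0.0025,-0.0001]]]
```

Emit:
apply_moves --deltas '[[1,[0,0,-0.02],[-0.002,-0.002,0]],[1,[0,0,-0.04],[0,0,0]],[1,[0,0,-0.05],[0,0,0]],[1,[0,0,-0.03],[0,0,0]]]'

```text
clock: 5.7
ee_pos: [490.9, 243.3, 404.6]
tool_rot: [[0.933, -0.359, -0.008], [-0.359, -0.933, -0.005], [-0.005, 0.007, -1.0]]
contact_force: [0.8, 0.1, -2.3]
opening: 0.179
```

```bash
python3 - <<'E'
from h import *
st()
plan([643,-120,402],44.5,1,polar=True)
E
```

```text
t 5.7 p [490.9 243.3 404.6] a -21.07 F [ 0.8  0.1 -2.3] M [-0.02  0.09  0.01] op 0.179
N 9 err [ 152.1 -363.3   -2.6] turn [  0.21   0.51 -65.57]
[[1,[0.0365,0.0195,0.0002],[0.0004,0.001,-0.1271]],[1,[0.0324,0.027,0.0003],[0.0004,0.001,-0.1271]],[1,[0.0268,0.0336,0.0003],[0.0004,0.001,-0.1271]],[1,[0.0198,0.0391,0.0004],[0.0004,0.001,-0.1271]],[1,[0.0117,0.0431,0.0004],[0.0004,0.001,-0.1271]],[1,[0.0028,0.0454,0.0004],[0.0004,0.001,-0.1271]],[1,[-0.0066,0.0458,0.0004],[0.0004,0.001,-0.1271]],[1,[-0.016,0.0443,0.0004],[0.0004,0.001,-0.1271]]]
[[1,[-0.025,0.0409,0.0003],[0.0004,0.001,-0.1271]]]
```

Emit:
apply_moves --deltas '[[1,[0.0365,0.0195,0],[0,0.001,-0.127]],[1,[0.0325,0.027,0],[0,0.001,-0.127]],[1,[0.027,0.0335,0],[0,0.001,-0.127]],[1,[0.02,0.039,0],[0,0.001,-0.127]],[1,[0.0115,0.043,0],[0,0.001,-0.127]],[1,[0.003,0.0455,0],[0,0.001,-0.127]],[1,[-0.0065,0.046,0],[0,0.001,-0.127]],[1,[-0.016,0.0445,0],[0,0.001,-0.127]]]'

```text
clock: 6.7
ee_pos: [647.9, -76.5, 403.1]
tool_rot: [[0.772, 0.636, -0.003], [0.636, -0.772, 0.001], [-0.001, -0.003, -1.0]]
contact_force: [-0.1, 0.7, -1.7]
opening: 0.178
```

```bash
python3 - <<'E'
from h import *
st()
plan([645.5,-121.7,402],44.5,1)
E
```

```text
t 6.7 p [647.9 -76.5 403.1] a 39.47 F [-0.1  0.7 -1.7] M [-0.12  0.    0.04] op 0.178
N 1 err [ -2.4 -45.2  -1.1] turn [-0.17  0.07 -5.03]
[[1,[-0.0306,0.0334,0.001],[-0.003,0.0012,-0.0878]]]
```

Emit:
apply_moves --deltas '[[1,[-0.0155,0.0165,0.006],[-0.0015,0.0005,-0.044]],[1,[-0.0155,0.0165,0.006],[-0.0015,0.0005,-0.044]],[1,[0,0,0],[0,0,0]]]'

```text
clock: 7.08
ee_pos: [645.6, -126.9, 387.2]
tool_rot: [[0.715, 0.699, -0.006], [0.699, -0.715, 0.001], [-0.004, -0.005, -1.0]]
contact_force: [-0.2, 0.2, -2.2]
opening: 0.183
```

```bash
python3 - <<'E'
from h import *
st()
plan([645.5,-121.7,390],44.5,1)
s=vision.capture("scene");t=vision.capture("top")
cv2.imwrite("pics/s2.png",s)
ee=r.observe()["ee_pos"]
for z in(70,62,0): print(z,proj("scene",[ee[0],ee[1],ee[2]-257.5+z]))
print("eye",proj("scene",[645.5,-121.7,112]),"tip",proj("scene",[645.5,-121.7,88]))
def z(im,cx,cy,w,h,f): return cv2.resize(im[cy-h:cy+h,cx-w:cx+w],None,fx=f,fy=f,interpolation=cv2.INTER_CUBIC)
g=(np.hstack([z(s,322,165,20,30,10),z(t,354,133,20,30,10)])/255.)**.8*255; cv2.imwrite("pics/e.png",g.astype(np.uint8))
E
```

```text
t 7.08 p [ 645.6 -126.9  387.2] a 44.36 F [-0.2  0.2 -2.2] M [-0.11  0.04 -0.01] op 0.183
N 1 err [-0.1  5.2  2.8] turn [-0.27  0.21 -0.14]
[[1,[0.0036,-0.0038,-0.0028],[-0.0047,0.0036,-0.0025]]]
70 [322.77937742 145.06000559]
62 [322.81329442 147.4884796 ]
0 [323.06934394 165.82175194]
eye [322.29709497 171.45481435] tip [322.39937358 178.24445751]
```

View pics/e.png

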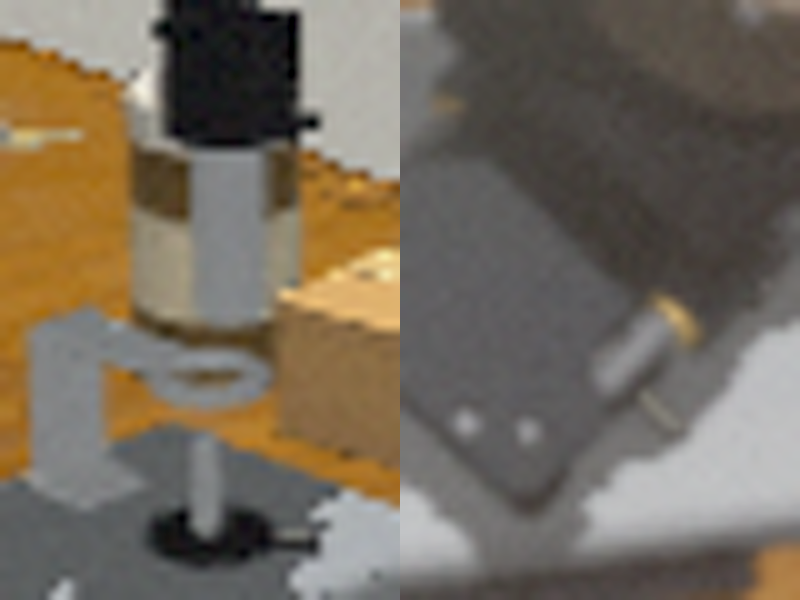

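```bash
python3 - <<'E'
from h import *
np.set_printoptions(linewidth=200)
s=cv2.imread("pics/s2.png").astype(int)
# saturation-like (r-b) distinguishes grey steel from brown
d=s[:,:,2]-s[:,:,0]
print("cols 315-333; rows 150..168  r-b"); 
for y in range(146,172): print(y,d[y,314:334], s[y,322:327,1])
print("ring gray rows"); 
for y in range(168,180): print(y,s[y,313:333,1])
E
```

```text
cols 315-333; rows 150..168  r-b
146 [64 18 11 13  6  5  0  2 -1 -1  0 -2  0 -1 -2 -2 -2 -1  4  4] [10 13 12 12 14]
147 [84 21 12 14  6 -3 -1 -4  0  0  2  5 -1 -2 -4 -4 -1 -1 -3 -2] [ 9 15 14 15 15]
148 [84 25 13 12  6 -1 -3 -2 -3 -3  2  0 -3 -2 -3 -1 -2 -1  8 10] [15 15 15 15 14]
149 [110  46  28  17  15  10   6  -4  -4  -1  -1   0  -3  -2   0   7  22  21   9  12] [22 15 14 12 18]
150 [107  53  31  30  32  25  23   4  -5  -6  -3  -6  -4  -4   8  31  36  46  93  81] [112 112 114 114 113]
151 [110  53  37  37  33  36  33   2  -4  -1  -5  -4  -5  -4   8  32  32  47  94 108] [109 111 116 116 116]
152 [111  54  36  37  34  38  33   0  -4  -1  -4  -5  -4  -2  12  33  41  47  84  90] [112 112 118 114 113]
153 [108  58  34  37  38  40  41   4  -1  -2  -5  -5  -1  -3  12  31  35  51 112 128] [112 114 113 111 113]
154 [109  51  35  36  34  43  42   3  -1  -5  -5  -8  -6  -4  14  29  37  32 111 127] [109 114 115 114 114]
155 [110  56  36  41  42  42  40   3  -3  -2  -5  -7  -4  -4  12  34  38  31 107 132] [109 112 111 114 113]
156 [107  43  32  40  38  38  43   4  -2  -3  -5  -4  -4  -3  16  3
[... 1892 characters left out ...]
 84  87  88]
172 [ 89  89  65  87 103 101  87  80  69  55  64  64  64  93 104 102  77  82  85  91]
173 [ 89  87  81  90 105 107 112  98  83  85  90  92 106 110 110  87  75  82  82  83]
174 [ 88  84  84  91  98 112 118 114 118 117 118 112 117 106 106  97  85  84  86  87]
175 [ 89  90  91  91  94  95 106 112 110 113 110 110 106 100  93  90  89  84  86  81]
176 [ 92  95  98  95 100  99 101 103  98 100  98  93  89  93  89  98  88  83  79  84]
177 [ 99 101  93  94  75  82  85  91  95  97  98 103 103 105 105 106  97  85  82  84]
178 [ 95  84  82  79  75  72  74  73  86 101 105 101 105 107 107 104  80  82  77  81]
179 [ 87  77  74  74  75  71  77  72 100 122 100  81  94 101  98 105  99  98  95  89]
```

```bash
python3 - <<'E'
from h import *
from scipy.optimize import fsolve
np.set_printoptions(suppress=True,precision=2)
def circ(n,x,y,z,R):
    q=np.array([proj(n,[x+R*np.cos(t),y+R*np.sin(t),z]) for t in np.linspace(0,6.283,60)])
    return q[:,0].min(),q[:,0].max(),q[:,1].min(),q[:,1].max()
def f(x,y,z,R,col,row,k):
    c=circ("scene",x,y,z,R); return [(c[0]+c[1])/2-col,c[k]-row]
ring=fsolve(lambda v:f(v[0],v[1],112,20.5,322.5,169.4,2),[645,-121]);print("ring",ring,circ("scene",*ring,112,20.5),circ("scene",*ring,105,20.5))
stem=fsolve(lambda v:f(v[0],v[1],129.7,12,324.45,167.1,3),[645,-121]);print("stem",stem,circ("scene",*stem,129.7,12))
print("stem z+2",fsolve(lambda v:f(v[0],v[1],131.7,12,324.45,167.1,3),[645,-121]))
ee=r.observe()["ee_pos"];R=r.observe()["tool_rot"];print(ee, ee+R@[0,0,257.5])
im=cv2.imread("pics/scene0.png").astype(int)
print("spindle rows, green"); 
for y in range(176,190): print(y,im[y,314:332,1])
print("spindle from", fsolve(lambda v:[proj("scene",[v[0],v[1],88])[0]-322.1,v[1]+121.7],[645,-121]), proj("scene",[*ring,88]),proj("scene",[*ring,65]))
E
```

```text
ring [ 643.85 -121.29] (np.float64(316.24558436353266), np.float64(328.75441563646683), np.float64(169.3999999999997), np.float64(173.92148937790822)) (np.float64(316.2912126346043), np.float64(328.7678627964027), np.float64(171.37001405687292), np.float64(175.9411980776408))
stem [ 645.07 -130.48] (np.float64(320.78262474714006), np.float64(328.1173752528559), np.float64(164.5540090216691), np.float64(167.10000000000232))
stem z+2 [ 640.76 -127.26]
[ 645.88 -125.46  388.11] [ 644.82 -125.26  130.62]
spindle rows, green
176 [ 94  94  94  98  96 101 101 100  97  98  90  85  88  92  97  87  78  82]
177 [ 93  94  93  86 112 138 118  98  97  99  98  99 101  99  98  92  84  80]
178 [ 85 114 170 164 155 159 157 177 210 154 112 104 106 102 102  81  78  71]
179 [162 159 162 159 160 156 157 162 187 146 142 122 103  96  99  98  97  93]
180 [154 156 159 158 155 161 160 129 124 125 150 159 166 145 104  92  91  93]
181 [167 162 159 159 157 158 159 125 122 122 149 155 157 153 157 145 119  96]
182 [102 111 149 157 159 159 157 124 125 112 154 160 156 158 160 155 154 169]
183 [114 106 136 156 157 156 158 128 122 111 145 157 160 160 158 157 157 158]
184 [ 92  79  75  74 143 157 160 131 125 111 147 159 160 158 164 160 161 157]
185 [ 70  71  72  73  72  74  58 104 121 107  88 110 117 148 159 157 159 160]
186 [100  73  74  52  44  21  30 102 122 111  52  30  16  37 107 152 159 159]
187 [159 159 134  53  12  23  25 101 123  93  45  25  27  19   9 105 150 158]
188 [156 158  80  27  15  18  17  39  91  63  29  11  12  16  21 112 158 166]
189 [160 158 102  44  23  27  29  12  15  17  16  23  25  22  26  31  29  29]
spindle from [ 647.16 -121.7 ] [322.6  178.42] [322.69 184.82]
```

```bash
python3 - <<'E'
from h import *
st()
plan([646.9,-119.4,376.5],44.5,1)
E
```

```text
t 7.17 p [ 645.9 -125.5  388.1] a 44.46 F [-0.3  0.1 -1.3] M [-0.08  0.09 -0.01] op 0.182
N 1 err [  1.    6.1 -11.6] turn [-0.2   0.14 -0.04]
[[1,[0.005,-0.0036,0.0116],[-0.0034,0.0024,-0.0006]]]
```

Emit:
apply_moves --deltas '[[1,[0.005,-0.0036,0.0116],[-0.0034,0.0024,0]],[1,[0,0,0],[0,0,0]],[1,[0,0,0],[0,0,0]]]'

```text
clock: 7.55
ee_pos: [647.1, -116.5, 375.8]
tool_rot: [[0.712, 0.702, 0.0], [0.702, -0.712, 0.0], [0.001, -0.0, -1.0]]
contact_force: [-0.5, 0.4, -1.5]
opening: 0.179
```

```bash
python3 - <<'E'
from h import *
st()
plan([646.9,-119.4,376.5],44.5,1)
vision.capture("scene");s=vision.capture("scene");cv2.imwrite("pics/s3.png",s);st()
d=s[:,:,2].astype(int)-s[:,:,0]
for y in range(154,177): print(y,d[y,314:334], s[y,314:334,1])
E
```

```text
t 7.55 p [ 647.1 -116.5  375.8] a 44.61 F [-0.5  0.4 -1.5] M [-0.11  0.1   0.04] op 0.179
N 1 err [-0.2 -2.9  0.7] turn [-0.   -0.04  0.11]
[[1,[-0.0022,0.0019,-0.0007],[-0.0,-0.0006,0.002]]]
t 7.65 p [ 647.  -116.8  375.7] a 44.59 F [ 0.3  0.4 -1.7] M [-0.12  0.07  0.  ] op 0.18
154 [107  55  39  30   4  -1  -4  -7  -6  -5  -2  14  34  40  39  36  34  30
 108 128] [ 93  59  42  43  95 112 111 115 117 116 109  88  59  43  48  44  49  57
  94  97]
155 [110  54  40  39   2  -1  -4  -3  -4  -1  -3  15  34  40  39  39  36  34
 108 132] [ 91  81  46  44  97 106 114 117 119 115 109  85  61  48  47  51  43  76
  91  99]
156 [111  43  34  42   5  -5  -4  -5  -3  -2  -6  16  34  42  46  42  34  32
 108 133] [ 97 103  99  83 102 110 115 113 115 113 109  84  55  46  71  85 108 118
 103  97]
157 [110  44  34  32   5  -2  -6  -4  -6  -2  -1  12  33  33  33  33  31  32
 101 132] [ 94 103 123 114 109 113 111 113 116 112 109  92 119 120 115 114 121 119
 100  91]
158 [111  45  34  31   2  -3  -3  -5  -4  -4  -5  12  34  35  34  33  36  33
  97 119] [ 97 106 118 116 110 107 112 113 116 114 109 118 132
[... 2285 characters left out ...]
77  83  88
  87  89]
173 [118 117  67   7   0  -4   6  20  29  34  36   4  -4  -2   4  55  68  64
  69  68] [ 88  83  90 106 110 113  97  85  84  93  95 104 112 113  92  74  84  87
  84  87]
174 [115 114 116  41   2  -4  -3  -4  -4  -4  -4  -6  -6  -4  61  90  73  69
  68  67] [ 85  87  89 103 111 117 114 120 113 114 116 115 113 109  96  89  85  85
  84  87]
175 [108 113 112 112  95  41  29  30  10  23  26  51  57 101 119  99  72  69
  67  66] [ 93  95  89  93  97 107 112 112 116 108 109 104  97  93  91  85  87  81
  83  87]
176 [114 120 126 130 119 112 107  93  91  98 106 117 122 125 130 107  74  66
  64  67] [ 92  96  97 101 104 100  98 101 101  98  91  85  90  96 100  94  86  82
  80  83]
```

```bash
python3 - <<'E'
from h import *
st()
plan([646.1,-119.95,375],44.5,1)
E
```

```text
t 7.65 p [ 647.  -116.8  375.7] a 44.59 F [ 0.3  0.4 -1.7] M [-0.12  0.07  0.  ] op 0.18
N 1 err [-0.9 -3.2 -0.7] turn [-0.03 -0.03  0.09]
[[1,[-0.0029,0.0017,0.0007],[-0.0005,-0.0005,0.0015]]]
```

Emit:
apply_moves --deltas '[[1,[-0.0029,0.0017,0.0007],[0,0,0.0015]],[1,[0,0,0],[0,0,0]],[1,[0,0,0],[0,0,0]]]'

```text
clock: 8.02
ee_pos: [646.1, -120.3, 375.5]
tool_rot: [[0.713, 0.701, 0.001], [0.701, -0.713, 0.001], [0.001, 0.0, -1.0]]
contact_force: [-1.2, 0.1, -1.7]
opening: 0.184
```

```bash
python3 - <<'E'
from h import *
st()
plan([646.1,-119.95,375],44.5,1)
s=vision.capture("scene")
d=s[:,:,2].astype(int)-s[:,:,0]
for a,b in((158,163),(163,168)):
  m=d[a:b,314:334].mean(0);print(np.round(m))
  print(318-.5+ (m[4]+4)/40, m[11:13])
E
```

```text
t 8.03 p [ 646.1 -120.3  375.5] a 44.49 F [-1.2  0.1 -1.7] M [-0.13  0.11  0.07] op 0.184
N 1 err [ 0.   0.4 -0.5] turn [ 0.02 -0.07 -0.01]
[[1,[0.0003,-0.0002,0.0005],[0.0003,-0.0012,-0.0002]]]
[118.  48.  33.  35.  36.  12.  -2.  -2.  -5.  -5.  -4.  -3.  12.  31.
  35.  36.  34.  31. 102. 128.]
318.49 [-2.6 12. ]
[104.  52.  36.  35.  35.  11.  -3.  -4.  -4.  -4.  -3.  -4.  14.  31.
  37.  47.  67.  76.  98. 102.]
318.465 [-4.4 13.6]
```

Emit:
apply_moves --deltas '[[1,[0,0,0.004],[0,0,0]],[1,[0,0,0.003],[0,0,0]],[1,[0,0,0.002],[0,0,0]]]'

```text
clock: 8.45
ee_pos: [646.0, -120.4, 365.9]
tool_rot: [[0.714, 0.701, 0.001], [0.701, -0.714, 0.001], [0.001, 0.0, -1.0]]
contact_force: [0.3, 0.1, -2.1]
opening: 0.18
```

```bash
python3 - <<'E'
from h import *
st()
plan([646.1,-119.95,364],44.5,1)
E
```

```text
t 8.45 p [ 646.  -120.4  365.9] a 44.47 F [ 0.3  0.1 -2.1] M [-0.1   0.13  0.02] op 0.18
N 1 err [ 0.1  0.5 -1.9] turn [ 0.01 -0.07 -0.03]
[[1,[0.0004,-0.0003,0.0019],[0.0002,-0.0012,-0.0005]]]
```

Emit:
apply_moves --deltas '[[1,[0,0,0.004],[0,0,0]],[1,[0,0,0.004],[0,0,0]],[1,[0,0,0.002],[0,0,0]]]'

```text
clock: 8.82
ee_pos: [646.1, -120.4, 354.9]
tool_rot: [[0.714, 0.701, 0.001], [0.701, -0.714, 0.001], [0.001, -0.0, -1.0]]
contact_force: [0.2, -0.5, -1.7]
opening: 0.182
```

```bash
python3 - <<'E'
from h import *
st()
plan([646.1,-119.95,356],44.5,1)
E
```

```text
t 8.82 p [ 646.1 -120.4  354.9] a 44.48 F [ 0.2 -0.5 -1.7] M [-0.12  0.09 -0.  ] op 0.182
N 1 err [0.  0.4 1.1] turn [-0.01 -0.05 -0.02]
[[1,[0.0003,-0.0003,-0.0011],[-0.0002,-0.0009,-0.0004]]]
```

Emit:
apply_moves --deltas '[[1,[0.0002,-0.0002,0.004],[0,0,0]],[1,[0,0,0.003],[0,0,0]],[1,[0,0,0.002],[0,0,0]],[1,[0,0,0.002],[0,0,0]],[1,[0,0,0.001],[0,0,0]]]'

```text
clock: 9.45
ee_pos: [646.4, -120.0, 342.4]
tool_rot: [[0.713, 0.701, 0.002], [0.701, -0.713, 0.0], [0.002, 0.001, -1.0]]
contact_force: [0.7, 0.3, -2.4]
opening: 0.177
```

```bash
python3 - <<'E'
from h import *
st()
plan([646.1,-119.95,344],44.5,1)
E
```

```text
t 9.45 p [ 646.4 -120.   342.4] a 44.49 F [ 0.7  0.3 -2.4] M [-0.13 -0.05 -0.09] op 0.177
N 1 err [-0.3  0.1  1.6] turn [ 0.07 -0.1  -0.01]
[[1,[-0.0001,-0.0003,-0.0016],[0.0011,-0.0018,-0.0001]]]
```

Emit:
apply_moves --deltas '[[1,[0,0,0.002],[0,0,0]],[1,[0,0,0.002],[0,0,0]],[1,[0,0,0.001],[0,0,0]]]'

```text
clock: 9.82
ee_pos: [646.5, -120.0, 337.2]
tool_rot: [[0.713, 0.701, 0.003], [0.701, -0.713, 0.001], [0.002, 0.001, -1.0]]
contact_force: [0.3, 0.0, -2.3]
opening: 0.184
```

```bash
python3 - <<'E'
from h import *
st()
plan([646.1,-119.95,338],44.5,1)
E
```

```text
t 9.82 p [ 646.5 -120.   337.2] a 44.49 F [ 0.3  0.  -2.3] M [-0.15 -0.03  0.  ] op 0.184
N 1 err [-0.4  0.1  0.8] turn [ 0.08 -0.13 -0.01]
[[1,[-0.0002,-0.0003,-0.0008],[0.0014,-0.0022,-0.0002]]]
```

Emit:
apply_moves --deltas '[[1,[-0.0002,-0.0002,0.003],[0,0,0]],[1,[0,0,0.003],[0,0,0]],[1,[0,0,0.002],[0,0,0]],[1,[0,0,0.002],[0,0,0]],[1,[0,0,0.001],[0,0,0]]]'

```text
clock: 10.45
ee_pos: [646.3, -120.0, 325.6]
tool_rot: [[0.713, 0.701, 0.003], [0.701, -0.713, 0.0], [0.003, 0.002, -1.0]]
contact_force: [-0.3, -0.3, -0.9]
opening: 0.18
```

```bash
python3 - <<'E'
from h import *
st()
plan([646.1,-119.95,323],44.5,1)
E
```

```text
t 10.45 p [ 646.3 -120.   325.6] a 44.49 F [-0.3 -0.3 -0.9] M [-0.19 -0.02 -0.07] op 0.18
N 1 err [-0.2  0.1 -2.6] turn [ 0.11 -0.15 -0.01]
[[1,[-0.0001,-0.0002,0.0026],[0.002,-0.0026,-0.0001]]]
```

Lower end about 68 mm, no binding. Now onto the socket bottom and into the spring.

Emit:
apply_moves --deltas '[[1,[0,0,0.002],[0,0,0]],[1,[0,0,0.002],[0,0,0]],[1,[0,0,0.001],[0,0,0]]]'

```text
clock: 10.82
ee_pos: [646.4, -120.0, 321.9]
tool_rot: [[0.713, 0.701, 0.004], [0.701, -0.713, -0.0], [0.003, 0.003, -1.0]]
contact_force: [-1.3, 1.4, 3.7]
opening: 0.183
```

```bash
python3 - <<'E'
from h import *
st()
E
```

```text
t 10.82 p [ 646.4 -120.   321.9] a 44.53 F [-1.3  1.4  3.7] M [0.15 0.57 0.01] op 0.183
```

Emit:
apply_moves --deltas '[[1,[0,0,0.003],[0,0,0]],[1,[0,0,0.003],[0,0,0]],[1,[0,0,0.002],[0,0,0]]]'

```text
clock: 11.2
ee_pos: [646.2, -119.9, 316.1]
tool_rot: [[0.712, 0.702, 0.005], [0.702, -0.712, -0.001], [0.003, 0.004, -1.0]]
contact_force: [-2.4, 1.4, 7.0]
opening: 0.181
```

```bash
python3 - <<'E'
from h import *
st()
E
```

```text
t 11.2 p [ 646.2 -119.9  316.1] a 44.57 F [-2.4  1.4  7. ] M [0.34 0.92 0.04] op 0.181
```

Emit:
apply_moves --deltas '[[1,[0,0,0.003],[0,0,0]],[1,[0,0,0.003],[0,0,0]]]'

```text
clock: 11.45
ee_pos: [646.2, -119.7, 313.1]
tool_rot: [[0.712, 0.703, 0.007], [0.703, -0.712, -0.002], [0.003, 0.006, -1.0]]
contact_force: [-4.1, 2.4, 14.6]
opening: 0.181
```

```bash
python3 - <<'E'
from h import *
st()
E
```

```text
t 11.45 p [ 646.2 -119.7  313.1] a 44.63 F [-4.1  2.4 14.6] M [ 0.87  1.78 -0.07] op 0.181
```

```bash
python3 - <<'E'
from h import *
s=vision.capture("scene");t=vision.capture("top");[vision.capture("top") for _ in range(4)];st()
z=lambda im,cx,cy,w,h,f: cv2.resize(im[cy-h:cy+h,cx-w:cx+w],None,fx=f,fy=f,interpolation=cv2.INTER_CUBIC)
cv2.imwrite("pics/f.png",np.hstack([z(s,322,170,20,30,10),z(t,354,140,20,30,10)]))
E
```

```text
t 11.75 p [ 646.1 -119.7  313.2] a 44.63 F [-3.5  1.3 11.5] M [0.61 1.45 0.01] op 0.179
```

View pics/f.png

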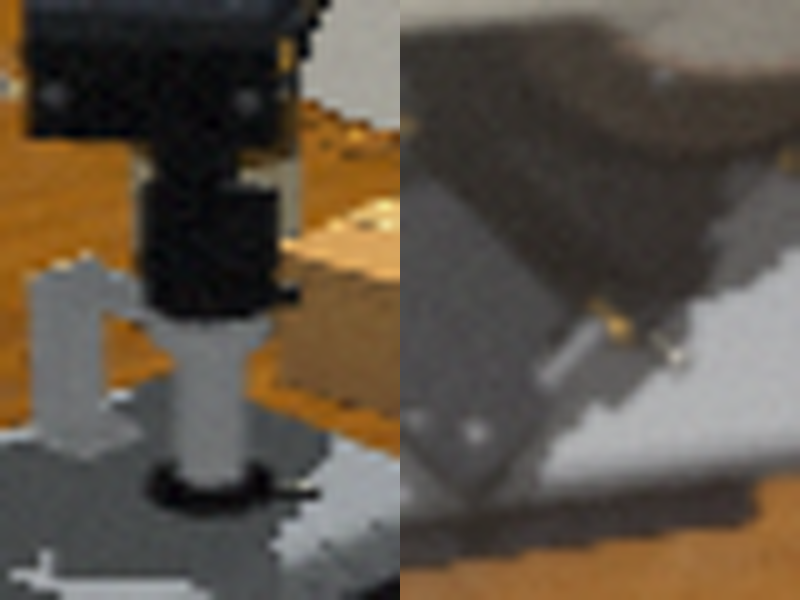

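```bash
python3 - <<'E'
from h import *
print(r.close_job()); st()
E
```

```text
the job is handed in; nothing more can be done
None
the job is handed in; nothing more can be done
```

I handed the job in at about 11.8 s, with the release key on the spindle, still gripped and pressed down. No verdict was reported.

**What was done:** I took the black key from its stand and turned it about 65° so its nib matched the dial pointer. I lowered the stem through the eyelet without contact, slid it onto the D spindle without binding, and pressed.

**Last checks:**
- **Press depth:** The spring was first felt at a tool (TCP) height of about 323 mm, and the tool ended at 313.2 mm. That is about 10 mm of travel.
- **Push:** The upward force at the end was 11.5 N on top of a hanging reading of about -2 N, so roughly 13.5 N net. That is more than the spring's 10 N, so the spindle is at its stop. The reading fell from 14.6 N to 11.5 N over the last 0.3 s as the arm settled.
- **Grip:** The opening was 0.18, which matches the 16 mm bar, with the grip set at 40 N.
- **Upright:** The tool was tilted less than 0.01 rad.
- **Picture:** The last view shows the stem through the ring and down at the dial, with the skirt just above the eyelet.

**What disagreed:** Arm and scene camera put the stem about 3 mm apart sideways. I took this as the bar being gripped off-centre and corrected it by lining the stem up with the ring in the same image. I did not measure the other desk items again afterwards, but no unexpected contact showed in the force readings.

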